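# Lock a hinge bracket into the holding jig with a quarter-turn key

## Task

Lay the loose zinc hinge bracket flat in the blue-fenced nest of the grey jig, with its flat end towards the slot in the deck. Then take the red wing key from its black block, pass its cross-pin down through the jig's slot until the collar sits on the deck, and give it a quarter turn so that the wing lies over the bracket's flat end and the pin is locked under the deck. Leave the key standing centred in the slot, square to it, and do not disturb the tin, bottle, sanding block or fuel cap.

Things in the scene. Friction and masses are not known exactly. Their poses are not given: they have to be found in the camera images.
- jig: Fixed grey jig 150 (x) x 100 (y) mm; pale aluminium deck 10 mm thick, top 50 mm above the table, 42 mm free depth at its slot. Origin: centre of its underside; x runs from slot to nest, z up. Blue nest: side fences at x -6 to 16 mm, 56 mm apart inside, 9 mm high, tops sloping out; lip 3 mm high, nest side at x -20; rear stop 9 mm high, x 50.5 to 60.5, y -10 to 10. Bare deck for fingers beyond x 18.
- slot (a point): Centre of the slot through the jig's deck, at the height of the deck's top face (jig frame x -42, y 0, z 50 mm). The slot is 14 mm wide along the jig's x and 42 mm long along the jig's y. Axes as the jig's.
- nest (a point): Point on the deck's top face where the bracket's origin belongs (jig frame x +24, y 0, z 50 mm). Axes as the jig's; the bracket's own axes must match them. The nest leaves about 4 mm of play either way along x, 3 mm along y.
- nest_flat (a point): Point 2 mm above the deck where the bracket's point bracket_flat belongs (jig frame x -12, y 0, z 52 mm).
- bracket: Loose zinc hinge bracket, 80 (x) x 50 (y) x 23 mm high, 0.06 kg, starting flat on the table. Origin: centre of its underside. From x -40 to +6 mm a flat leaf 2 mm thick (the flat end); from +6 to +22 mm a raised curve up to 18 mm high, 50 mm wide; then a lip clear of the ground up to +40 mm. Grasp across its 50 mm width (along y) at the raised curve.
- bracket_grip (a point): Point to grasp the bracket: on its centre line in the raised curve, x = +14 mm, 9 mm above its underside. Close along the bracket's y.
- bracket_flat (a point): Point on the top of the bracket's flat leaf, x = -36 mm on its centre line, 2 mm above its underside.
- parking_block: Fixed black block 90 (x) x 60 (y) x 40 mm high with a slot 46 (x) x 20 (y) mm through it, in which the key stands at the start. Origin: centre of its underside.
- key: Red wing key, 0.12 kg, upright in the block. Origin: centre of its collar's underside, which rests on block or deck. Below: 10 mm shaft, 10 mm cross-pin 36 mm long along x, 13 to 23 mm down. Above: collar 30 wide, 5 high; wing 80 (x) x 14, 5 to 15 up; crest 46 (x) x 12, 15 to 39 up: grasp it along y. Enters with x along jig y, locked with x along jig x; turns freely either way; half turn alike.
- primer_tin: Bystander: red primer tin, 78 mm across, 78 mm high, upright. Origin: centre of its underside.
- dropper_bottle: Bystander: amber dropper bottle with black cap, 33 mm across, 102 mm high, upright. Origin: centre of its underside.
- sanding_block: Bystander: black sanding block, 62 x 110 x 45 mm. Origin: centre of its underside.
- fuel_cap: Bystander: black fuel filler cap, 68 mm across, 33 mm high. Origin: centre of its underside.
There are look-alikes about, which are no part of the job. What is meant by the bracket is not green or turquoise, and is the larger of those in its own colour.

How it is judged:
By the outcome, as a careful person would: the job done as asked, in the order asked, and still so for the second after the job is handed in, with the robot touching nothing.
It also fails if it takes over 72 s, if anything falls off the work surface, if the arm or the gripper's body presses on something with over 40 N, if the wrist force passes 120 N, or if a joint passes its speed limit or range.

## Robot

A 6-joint arm with a two-finger parallel gripper is mounted at the origin on a cart in front of the work surface, level with it; the furniture and walls round the work are solid. World frame = base frame: x ahead of the robot, y to its left, z up, the work surface at z = 0. Lengths are in m, angles in rad, forces in N, time in s.
With the tool pointing down it reaches from about 0.375 to 0.925 m from the base axis. Payload 5.7 kg.
Tool frame: the origin (TCP) lies midway between the tips of the shut fingers; the grasp point (between the pads) lies 19 mm behind it; z points along the fingers, y is the line along which they close (so a half turn about z gives the same grasp; the last joint's range is limited). The gripper opens to 88 mm and grips with 3 to 60 N. Pads are 20 mm wide; open, the fingers measure 115 mm over their backs; the gripper's body (75 mm by 178 mm) begins 61 mm behind the grasp point.
Start: joints at [1.094, 0.359, 1.51, -0, 1.272, -0.115], TCP at [0.212, 0.561, 0.19] pointing down, gripper open.
Joint ranges: [-2.97, 2.97], [-1.01, 2.36], [0.21, 2.38], [-0.96, 4.11], [0.2, 2.71], [-2.98, 2.98]. Speed limits (rad/s): [2.39, 2.39, 3.14, 3.14, 3.14, 3.14].

## Interface

Orientations are given as a unit quaternion [x, y, z, w].
In Python, from cell import bot gives the robot as it stands.
- The arm moves only by the shell command python3 -m pendant 'ROWS'. ROWS is JSON, a list that holds one entry, the list of rows, each a list of 5 numbers: the shift along the tool's x, y, z in units of 25 mm (1.0 is 25 mm), then the turn about the tool's z in rad, then the opening, from -1 (shut) to 1 (fully open), so that 0 is half open. In form: [[[x, y, z, spin, grip], ...]]. A call has 1 to 5 rows; each row shifts and turns the commanded pose from where the row before left it, along the tool's axes as they then stand; what a row does not reach is not made up. A row lasts 1/8 s, in which the tool goes at most 62.5 mm and 10.7 degrees, less where a joint would pass 70% of its speed; a pose out of reach is approached as far as the arm can. A call is refused whole if a number of a shift passes 1 or a number of a turn 0.188, either way. A call with a gripper value outside its range is refused whole. The fingers move at their own pace and stop on an object; the grip force is fixed at half the most. Time passes only in rows, so rows that do not move let the fingers close. It gives the time, the measured TCP pose, the force, the opening and the grip force at its end, in the units of the state.
- bot.get_obs(): the state, without advancing time (a new reading comes with each control period).
- bot.capture(name): name is "side" or "top"; returns (picture, depth): 384x512x3 uint8, blue, green, red; 384x512 float32, m along the optical axis (not along the pixel's ray), 0 where there is no reading.
- bot.get_calibration(name): a dict with "fx", "fy", "cx", "cy" (pixels), "dist_coeffs" ([k1, k2, p1, p2, k3] as OpenCV has them; the pictures are not rectified), "position" and "rotation" of the camera in the world. Camera axes: x right, y down, z forward; pixel columns grow to the right and rows downward; lengths in m; the calibration is good to about 2 mm. A picture is of the moment at which its call begins. get_calibration takes no time and is no camera call.
- bot.close_job(): hands the job in; it is judged then, once.
The state is a dict: "clock": time; "joint_positions": joint angles; "dq": joint speeds; "joint_torque": joint torques, N m; "position": TCP position; "orientation": TCP orientation; "ft_force": force on the tool from outside, world axes, zero at the start; "wrist_torque": the same for the moment, N m; "gripper_width": finger opening in m; "finger_force": force on a finger pad.
Only numpy, scipy, OpenCV 4.12 (cv2) and the standard library are available. Lean on these libraries where they do the work, as an engineer would, in place of code of your own. Each camera call takes 0.05 s, during which the arm holds its last target. There are 200 camera calls.

## Working session

There is one attempt and no reset: what is moved stays moved. The work goes in short steps, Python scripts to look and compute and a shell command to move; the robot and the scene stay as the last step left them, time stands still between calls to the robot, and variables do not carry over. Pictures are saved under pics/ and viewed, at most 11 in all, crops included, and the job is handed in when it is done.

```bash
mkdir -p pics; cat > h.py <<'E'
import numpy as np, cv2
from cell import bot
def K(c): return np.array([[c["fx"],0,c["cx"]],[0,c["fy"],c["cy"]],[0,0,1.]]),np.array(c["dist_coeffs"],float)
def R(c):
    r=np.array(c["rotation"],float)
    if r.shape==(3,3): return r
    from scipy.spatial.transform import Rotation as Q
    return Q.from_quat(r).as_matrix()
def ray(n,uv):
    c=bot.get_calibration(n);k,d=K(c)
    p=cv2.undistortPoints(np.array(uv,float).reshape(-1,1,2),k,d).reshape(-1,2)
    return np.array(c["position"]),np.c_[p,np.ones(len(p))]@R(c).T
def atz(n,uv,z):
    o,d=ray(n,uv); return o+d*((np.broadcast_to(z,len(d))-o[2])/d[:,2])[:,None]
def atd(n,uv,dep):
    o,d=ray(n,uv); return o+d*np.array([np.median(dep[int(v)-1:int(v)+2,int(u)-1:int(u)+2]) for u,v in uv])[:,None]
def proj(n,P):
    c=bot.get_calibration(n);k,d=K(c);r=R(c).T
    return cv2.projectPoints(np.array(P,float),cv2.Rodrigues(r)[0],-r@np.array(c["position"]),k,d)[0].reshape(-1,2)
E
python3 - <<'E'
from h import *
for n in("top","side"):
    im,d=bot.capture(n); np.save(n+"0.npy",d); cv2.imwrite(f"{n}0.png",im)
    cv2.imwrite(f"pics/{n}0.png",cv2.resize(im,(800,600),interpolation=cv2.INTER_CUBIC)); c=bot.get_calibration(n);print(c)
print(bot.get_obs())
E
```

```text
{'fx': 399.32344576480193, 'fy': 399.32344576480193, 'cx': 263.9405186547223, 'cy': 195.3765149692954, 'dist_coeffs': array([0.00116663, 0.        , 0.        , 0.        , 0.        ]), 'position': array([ 0.5240415 , -0.01961615,  1.10749306]), 'rotation': array([ 0.71391677, -0.69932808,  0.02477618, -0.02547984])}
{'fx': 411.9930287055515, 'fy': 411.9930287055515, 'cx': 251.26786062287215, 'cy': 191.94108412438717, 'dist_coeffs': array([-0.0492121,  0.       ,  0.       ,  0.       ,  0.       ]), 'position': array([0.6057121 , 0.95950668, 0.59808527]), 'rotation': array([ 0.00128122,  0.85586755, -0.51717084,  0.0048397 ])}
{'clock': 0.1, 'joint_positions': array([ 1.09391509e+00,  3.59443421e-01,  1.51128422e+00,  9.53546961e-06,
        1.27249524e+00, -1.15101560e-01]), 'dq': array([-7.20812761e-05, -2.43205984e-03, -2.00320327e-03,  8.49927843e-04,
        5.84239565e-04,  4.25236337e-05]), 'joint_torque': array([-2.22732297e-05, -5.16352844e+01, -2.71408957e+01,  6.74959668e-02,
        2.77606049e-02, -6.43914677e-05]), 'position': array([0.21206696, 0.56057656, 0.18940269]), 'orientation': array([ 1.79906287e-01,  9.83683416e-01, -7.78340655e-04, -2.42117751e-04]), 'ft_force': array([ 1.00833291, -0.21139746, -0.28669367]), 'wrist_torque': array([ 0.03701188, -0.0296041 ,  0.0267659 ]), 'finger_force': 0.0, 'gripper_width': 0.08801231497540973}
```

View pics/top0.png

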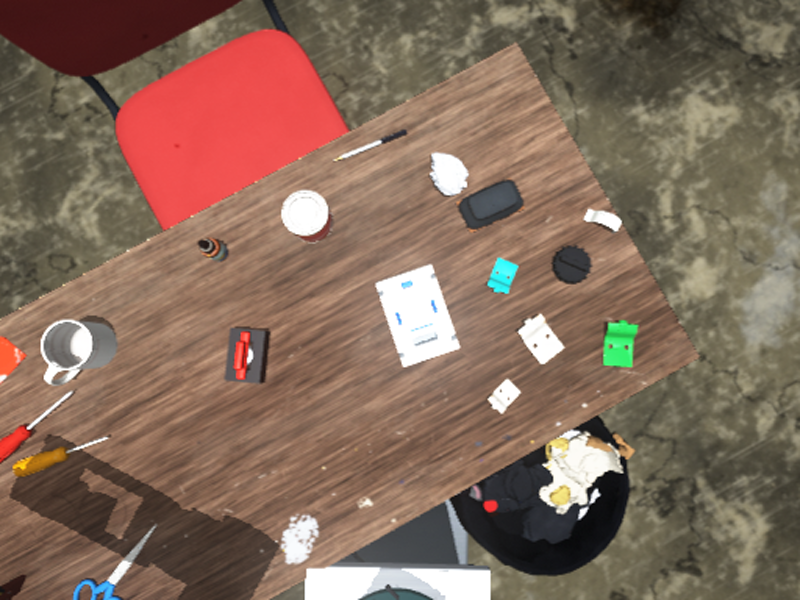

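View pics/side0.png

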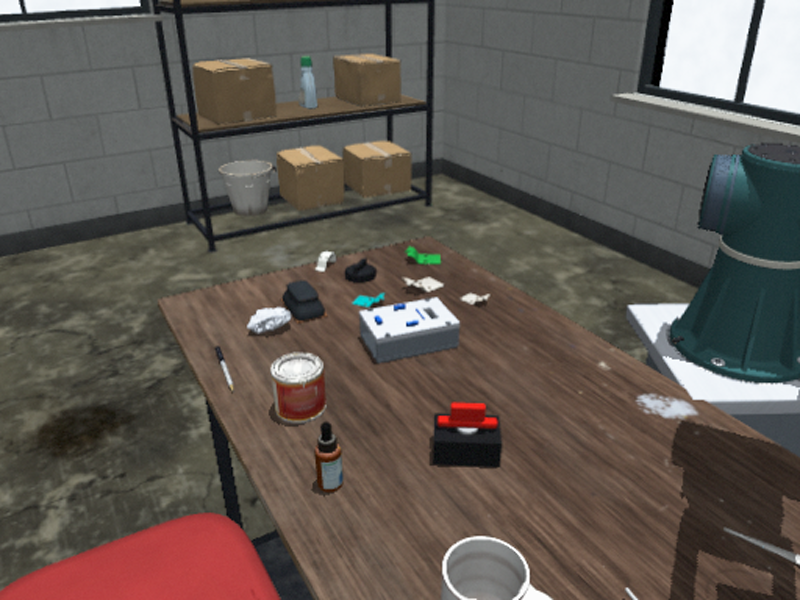

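The top view shows the jig at (417,315), with its slot towards the bottom at (427,340). The larger zinc bracket is at (541,338), the small look-alike at (504,396), and the key in its block at (245,354). I'll crop closer.

```bash
python3 - <<'E'
from h import *
im=cv2.imread("top0.png")
a=cv2.resize(im[160:240,235:365],None,fx=6,fy=6,interpolation=cv2.INTER_CUBIC)
cv2.imwrite("pics/c1.png",a)
b=cv2.resize(im[200:255,135:185],None,fx=10,fy=10,interpolation=cv2.INTER_CUBIC)
cv2.imwrite("pics/c2.png",b)
E
```

```text
(no output)
```

View pics/c1.png

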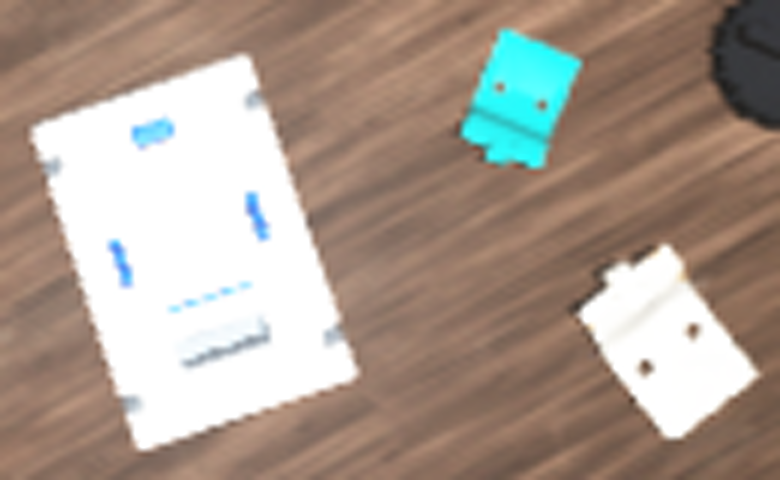

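View pics/c2.png

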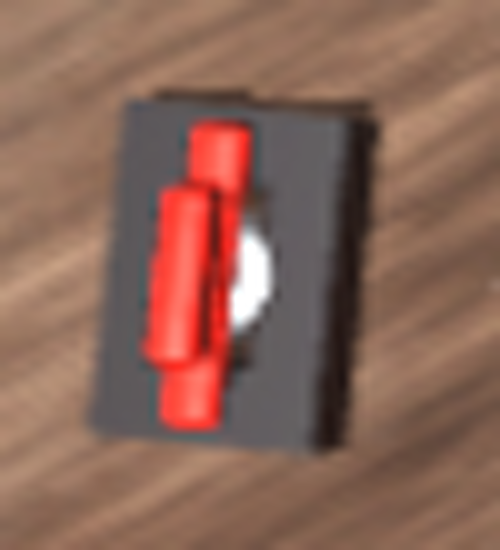

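The crops show the jig corners at c1 (30,130), (250,55), (357,375), (140,450), the bracket's flat-end corners at (672,440) and (758,374) with its lip up-left, and the key's crest at c2 (147–213, 185–362).

```bash
python3 - <<'E'
from h import *
c1=lambda P:(np.array(P,float)+.5)/6-.5+[235,160]
c2=lambda P:(np.array(P,float)+.5)/10-.5+[135,200]
d=np.load("top0.npy")
J=atz("top",c1([(30,130),(250,55),(357,375),(140,450)]),.05)
print("jig",J.mean(0),np.linalg.norm(np.diff(J[[0,1,2,3,0]],axis=0),axis=1))
x=(J[0]+J[1]-J[2]-J[3]);print("yaw x",np.degrees(np.arctan2(x[1],x[0])))
y=(J[0]+J[3]-J[2]-J[1]);print("yaw y",np.degrees(np.arctan2(y[1],y[0])))
print("jig depth z",atd("top",c1([(190,200),(200,400)]),d)[:,2])
S=atz("top",c1([(181,350),(265,318),(185,365),(268,337)]),.05);print("slot",S, S.mean(0))
F=atz("top",c1([(672,440),(758,374)]),.002);print("flat",F,np.linalg.norm(F[0]-F[1]))
H=atz("top",c1([(645,367),(693,330)]),.002);print("holes",H)
L=atz("top",c1([(578,315),(668,245)]),.02);print("lip",L)
for A in(F,H,L):
  v=A[0]-A[1];print(np.degrees(np.arctan2(v[1],v[0])),A.mean(0))
C=atz("top",c2([(165,185),(213,185),(200,362),(147,360)]),.079);print("crest",C.mean(0),C)
W=atz("top",c2([(222,122),(190,430)]),.055);print("wing",W,W.mean(0))
print("z",atd("top",c2([(180,270),(200,400)]),d)[:,2])
B=atz("top",c2([(122,100),(355,118),(318,448),(93,430)]),.04);print("block",B.mean(0))
for n,A in(("wing",W[0]-W[1]),("crest",C[0]+C[1]-C[2]-C[3]),("block",B[0]+B[1]-B[2]-B[3])):print(n,np.degrees(np.arctan2(A[1],A[0])))
for n in("top","side"):
  # segment red key etc. heights near by depth
  pass
E
```

```text
jig [ 0.58312777 -0.0260632   0.05      ] [0.10325545 0.14947149 0.10102764 0.14956192]
yaw x 19.860354525156417
yaw y 110.14928413855564
jig depth z [0.05163432 0.05013122]
slot [[ 0.53963182 -0.02115871  0.05      ]
 [ 0.55448915 -0.05791637  0.05      ]
 [ 0.53307169 -0.02305571  0.05      ]
 [ 0.54614562 -0.05938953  0.05      ]] [ 0.54333457 -0.04038008  0.05      ]
flat [[ 0.50372119 -0.2476134   0.002     ]
 [ 0.53479918 -0.28700776  0.002     ]] 0.05017725499697894
holes [[ 0.53693958 -0.23498792  0.002     ]
 [ 0.55441916 -0.25699054  0.002     ]]
lip [[ 0.55964584 -0.20093854  0.02      ]
 [ 0.59229878 -0.24155987  0.02      ]]
128.2697055185033 [ 0.51926018 -0.26731058  0.002     ]
128.46474701180307 [ 0.54567937 -0.24598923  0.002     ]
128.79362315129495 [ 0.57597231 -0.22124921  0.02      ]
crest [0.51040423 0.26611869 0.079     ] [[0.53282969 0.27121148 0.079     ]
 [0.53308411 0.25887144 0.079     ]
 [0.48773644 0.26039413 0.079     ]
 [0.48796668 0.27399771 0.079     ]]
wing [[0.54990696 0.26366093 0.055     ]
 [0.46911165 0.26883508 0.055     ]] [0.50950931 0.26624801 0.055     ]
z [0.07954589 0.05447969]
block [0.50993802 0.26608442 0.04      ]
wing -3.6642338144507884
crest -2.734661054674933
block -3.4578080126637882
```

```bash
python3 -m pendant '[[[-0.97,-0.99,0,0,1],[-0.97,-0.99,0,0,1],[-0.97,-0.99,0,0,1],[-0.97,-0.99,0,0,1],[-0.97,-0.99,0,0,1]]]'
python3 -m pendant '[[[-0.97,-0.99,0,0,1],[-0.97,-0.99,0,0,1],[-0.97,-0.99,0,0,1],[-0.97,-0.99,0,0,1],[-0.97,-0.99,0,0,1]]]' | tail -3
```

```text
clock: 0.72
position: [0.2821, 0.4012, 0.1898]
orientation: [0.18, 0.984, -0.0, -0.0]
ft_force: [0.5, 0.3, -0.6]
gripper_width: 0.0877
finger_force: 0.0
ft_force: [0.2, -0.2, 0.3]
gripper_width: 0.0879
finger_force: 0.0
```

```bash
cat >> h.py <<'E'
from scipy.spatial.transform import Rotation as Q
def go(x,y,z,yaw):
    """units of shift in present tool axes, and spin (rad) to bring tool y to yaw deg"""
    s=bot.get_obs(); r=Q.from_quat(s["orientation"]).as_matrix()
    t=r.T@(np.array([x,y,z])-s["position"])/.025
    now=np.degrees(np.arctan2(r[1,1],r[0,1]))
    a=now-yaw
    print("t",round(s["clock"],2),"pos",s["position"].round(4),"yaw",round(now,2),"units",t.round(2),"spin",np.radians((a+180)%360-180).round(3),"| q6",s["joint_positions"][5].round(2),"w",round(s["gripper_width"],4),"F",s["ft_force"].round(1))
E
for i in 1 2 3; do :; done
python3 -m pendant '[[[-0.97,-0.99,0,0.17,1],[-0.97,-0.99,0,0,1],[-0.97,-0.99,0,0,1],[-0.97,-0.99,0,0,1],[-0.97,-0.99,0,0,1]]]' >/dev/null
python3 -c "
from h import *
go(.5615,-.2337,.12,-51.5)"
```

```text
t 1.98 pos [0.3987 0.0764 0.19  ] yaw 59.53 units [-11.9   -7.39   2.8 ] spin 1.938 | q6 -1.02 w 0.088 F [-0.  -0.1  0.2]
```

```bash
python3 -m pendant '[[[-0.99,-0.61,0,0,1],[-0.99,-0.61,0,0,1],[-0.99,-0.61,0,0,1],[-0.99,-0.61,0,0,1],[-0.99,-0.61,0,0,1]]]' >/dev/null
python3 -m pendant '[[[-0.99,-0.61,0,0,1],[-0.99,-0.61,0,0,1],[-0.99,-0.61,0,0,1],[-0.99,-0.61,0,0,1],[-0.99,-0.61,0,0,1]]]' >/dev/null
python3 -m pendant '[[[0,0,0.25,0.18,1],[0,0,0.25,0.18,1],[0,0,0.25,0.18,1],[0,0,0.25,0.18,1],[0,0,0.25,0.18,1]]]' >/dev/null
python3 -m pendant '[[[0,0,0.25,0.18,1],[0,0,0.25,0.18,1],[0,0,0.25,0.18,1],[0,0,0.25,0.18,1],[0,0,0.25,0.18,1]]]' >/dev/null
python3 -c "
from h import *
go(.5615,-.2337,.06,-51.5)"
```

```text
t 4.47 pos [ 0.5345 -0.1792  0.1271] yaw -43.94 units [-0.82  2.29  2.68] spin 0.132 | q6 0.32 w 0.0875 F [-0.9  0.3  0.1]
```

```bash
python3 -m pendant '[[[-0.27,0.76,0.5,0,1],[-0.27,0.76,0.5,0,1],[-0.28,0.77,0.5,0.132,1],[0,0,0.4,0,1],[0,0,0.4,0,1]]]' >/dev/null
python3 - <<'E'
from h import *
go(.5615,-.2337,.003,-51.5)
im,d=bot.capture("side"); 
c=proj("side",[[.5615,-.2337,.03]])[0].astype(int);print(c)
a=im[c[1]-45:c[1]+35,c[0]-60:c[0]+60];cv2.imwrite("pics/g1.png",cv2.resize(a,None,fx=6,fy=6,interpolation=cv2.INTER_CUBIC))
E
```

```text
t 5.1 pos [ 0.5617 -0.2337  0.069 ] yaw -51.0 units [-0.   -0.    2.64] spin 0.009 | q6 0.38 w 0.0881 F [ 0.3  0.1 -0.5]
[267 175]
```

View pics/g1.png

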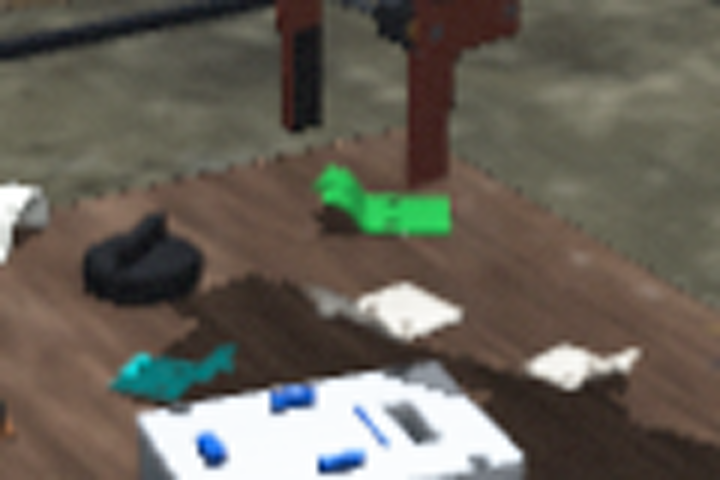

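The open fingers hang above the bracket at about (300–430, 130–180), with free space on both sides. Descending.

```bash
python3 -m pendant '[[[0,0,0.9,0.009,1],[0,0,0.9,0,1],[0,0,0.6,0,1],[0,0,0.2,0,1],[0,0,0,0,1]]]' >/dev/null
python3 -m pendant '[[[0,0,0,0,-0.5],[0,0,0,0,-0.5],[0,0,0,0,-0.5],[0,0,0,0,-0.5],[0,0,0,0,-0.5]]]'
python3 -c "
from h import *
go(.5615,-.2337,.004,-51.5)"
```

```text
clock: 6.4
position: [0.5622, -0.2337, 0.0052]
orientation: [0.945, 0.328, -0.0, 0.0]
ft_force: [-0.2, -0.2, 0.1]
gripper_width: 0.0412
finger_force: 0.0
t 6.4 pos [ 0.5622 -0.2337  0.0052] yaw -51.68 units [-0.02 -0.02  0.05] spin -0.003 | q6 0.39 w 0.0412 F [-0.2 -0.2  0.1]
```

```bash
python3 - <<'E'
from h import *
im,d=bot.capture("side"); c=[267,180]
a=im[c[1]-45:c[1]+35,c[0]-60:c[0]+60];
im2,d=bot.capture("top"); b=im2[185:255,300:390]
a=cv2.resize(a,None,fx=4.5,fy=4.5,interpolation=cv2.INTER_CUBIC);b=cv2.resize(b,None,fx=3.1,fy=3.1,interpolation=cv2.INTER_CUBIC)
o=np.zeros((600,600,3),np.uint8);o[:360,:540]=a[:360,:540];o[365:365+b.shape[0],:b.shape[1]]=b
cv2.imwrite("pics/g2.png",o);go(.5615,-.2337,.004,-51.5)
E
```

```text
t 6.5 pos [ 0.5622 -0.2337  0.0052] yaw -51.68 units [-0.02 -0.02  0.05] spin -0.003 | q6 0.39 w 0.0332 F [-0.  -0.2  0.9]
```

View pics/g2.png

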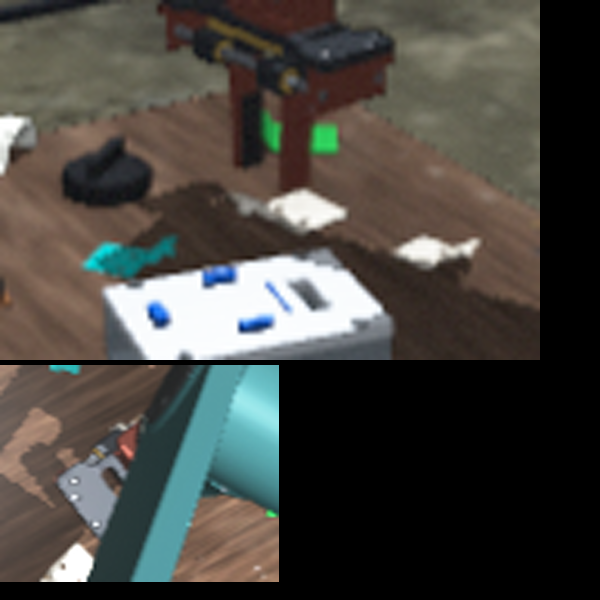

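```bash
python3 - <<'E'
from h import *
f=lambda P:(np.array(P,float)+.5)/4.5-.5+[207,135]
g=lambda P:(np.array(P,float)+.5)/6-.5+[207,130]
P=bot.get_obs()["position"]
print("TCP side px",proj("side",[P])[0],"seen tips",f([(248,165),(295,190)]))
print("bracket seen side",atz("side",g([(463,315),(405,285),(405,338)]),.002))
print("proj flat corners", (proj("side",[[.5037,-.2476,.002],[.5348,-.287,.002]])))
d=np.load("top0.npy"); print("topdepth",atd("top",[(346,217),(330,240),(348,221)],d))
d=np.load("side0.npy"); print("sidedepth",atd("side",[(273,182),(255,205)],d))
E
```

```text
TCP side px [267.53789507 182.53609216] seen tips [[261.72222222 171.27777778]
 [272.16666667 176.83333333]]
bracket seen side [[ 0.50907476 -0.24264233  0.002     ]
 [ 0.53878238 -0.28071954  0.002     ]
 [ 0.54179702 -0.21556207  0.002     ]]
proj flat corners [[285.29364534 181.39777082]
 [275.1850611  176.26299213]]
topdepth [[ 0.54749029 -0.24554869  0.00294483]
 [ 0.4833066  -0.20229504  0.0007339 ]
 [ 0.5365768  -0.25112004  0.00300877]]
sidedepth [[ 0.54404733 -0.24327445  0.00227105]
 [ 0.60363644 -0.00600724  0.05112128]]
```

```bash
python3 - <<'E'
from h import *
im,d=bot.capture("side"); np.save("s1.npy",d); cv2.imwrite("s1.png",im)
go(.5615,-.2337,.004,-51.5)
uv=[(272,v) for v in range(156,186,3)]
print(atd("side",uv,d).round(3))
uv=[(261,v) for v in range(156,186,3)]
print(atd("side",uv,d).round(3))
E
```

```text
t 6.55 pos [ 0.5622 -0.2337  0.0052] yaw -51.68 units [-0.02 -0.02  0.05] spin -0.003 | q6 0.39 w 0.0291 F [-0.2  0.3 -0.6]
[[ 0.551 -0.195  0.114]
 [ 0.55  -0.206  0.1  ]
 [ 0.55  -0.206  0.089]
 [ 0.55  -0.209  0.078]
 [ 0.549 -0.212  0.067]
 [ 0.549 -0.213  0.056]
 [ 0.549 -0.211  0.046]
 [ 0.546 -0.281  0.002]
 [ 0.547 -0.257  0.003]
 [ 0.548 -0.232  0.004]]
[[ 0.583 -0.24   0.096]
 [ 0.583 -0.242  0.085]
 [ 0.583 -0.242  0.074]
 [ 0.583 -0.241  0.064]
 [ 0.583 -0.241  0.053]
 [ 0.583 -0.243  0.042]
 [ 0.582 -0.308  0.001]
 [ 0.583 -0.242  0.021]
 [ 0.584 -0.22   0.021]
 [ 0.583 -0.238  0.002]]
```

```bash
python3 -m pendant '[[[0,0,0,0,1],[0,0,0,0,1],[0,0,0,0,1],[0,0,0,0,1],[0,0,0,0,1]]]' >/dev/null
python3 -m pendant '[[[0,0,0,0,1],[0,0,0,0,1]]]' >/dev/null
python3 - <<'E'
from h import *
p,dr=ray("side",[(278.2,160.3)]);s=(-.199-p[1])/dr[0,1];print("g1 right tip",p+s*dr[0])
im,d=bot.capture("side"); cv2.imwrite("s2.png",im)
go(.5615,-.2337,.004,-51.5)
s=bot.get_obs();r=Q.from_quat(s["orientation"]).as_matrix()
uv=np.array([(u,v) for v in range(120,200) for u in range(230,310)]);o,dr=ray("side",uv)
P=o+dr*d[uv[:,1],uv[:,0]][:,None]
L=(P-s["position"])@r  # tool frame
z=P[:,2]
m=(abs(L[:,0])<.04)&(abs(L[:,1])<.08)&(z>.028)&(z<.09)
for a,b in((-.08,-.02),(.02,.08)):
  q=L[m&(L[:,1]>a)&(L[:,1]<b)];print(len(q),q.min(0).round(4),q.max(0).round(4), np.percentile(q,[5,95],axis=0).round(4).tolist())
E
```

```text
g1 right tip [ 0.53152018 -0.199       0.09801941]
t 7.47 pos [ 0.5622 -0.2337  0.0052] yaw -51.68 units [-0.02 -0.02  0.05] spin -0.003 | q6 0.39 w 0.088 F [-0.1 -0.8  0.2]
104 [-0.0086 -0.0581 -0.0844] [ 0.0157 -0.0424 -0.0341] [[-0.0074, -0.0559, -0.082], [0.015, -0.0458, -0.037]]
103 [-0.0079  0.041  -0.0845] [ 0.0173  0.0563 -0.0321] [[-0.0054, 0.0424, -0.0826], [0.0143, 0.0532, -0.036]]
```

The reported TCP sits about 33 mm beyond the fingertips the camera sees; x and y agree. I'll trust the picture and descend with the force watched.

```bash
python3 -m pendant '[[[-0.1,0,0.4,0,1],[0,0,0.4,0,1],[0,0,0,0,1]]]' | grep -E "pos|ft_"
python3 - <<'E'
from h import *
im,d=bot.capture("side")
go(.5615,-.2337,.004,-51.5)
s=bot.get_obs();r=Q.from_quat(s["orientation"]).as_matrix()
uv=np.array([(u,v) for v in range(120,200) for u in range(230,310)]);o,dr=ray("side",uv)
P=o+dr*d[uv[:,1],uv[:,0]][:,None]
L=(P-s["position"])@r
z=P[:,2]
m=(abs(L[:,0])<.04)&(abs(L[:,1])<.08)&(z>.006)&(z<.09)
for a,b in((-.08,-.035),(.035,.08)):
  q=L[m&(L[:,1]>a)&(L[:,1]<b)];w=z[m&(L[:,1]>a)&(L[:,1]<b)];print(len(q),q.min(0).round(4),q.max(0).round(4),np.sort(w)[:6].round(4))
E
```

```text
position: [0.5591, -0.2347, -0.0162]
ft_force: [-0.5, -1.0, 1.1]
t 7.9 pos [ 0.5596 -0.2349 -0.0157] yaw -51.68 units [ 0.09  0.01 -0.79] spin -0.003 | q6 0.39 w 0.0875 F [ 0.2 -0.3  0.3]
138 [-0.0101 -0.0604 -0.102 ] [ 0.0165 -0.0416 -0.0337] [0.018  0.0193 0.0195 0.0196 0.0196 0.0196]
148 [-0.0081  0.0399 -0.1054] [ 0.0164  0.0572 -0.0331] [0.0173 0.0176 0.0189 0.0191 0.0193 0.0195]
```

```bash
python3 -m pendant '[[[0,0,0.25,0,1],[0,0,0.2,0,1],[0,0,0,0,1]]]' | grep -E "pos|ft_"
python3 -m pendant '[[[0,0,0,0,-0.2],[0,0,0,0,-0.2],[0,0,0,0,-0.2],[0,0,0,0,-0.2],[0,0,0,0,-0.2]]]'|grep -vE "ori"
```

```text
position: [0.5599, -0.2351, -0.0266]
ft_force: [0.4, 0.5, 0.3]
clock: 8.9
position: [0.5603, -0.2353, -0.026]
ft_force: [-0.3, -0.0, -0.8]
gripper_width: 0.0489
finger_force: 30.0
```

```bash
python3 -m pendant '[[[0,0,-0.5,0,-0.2],[0,0,-1,0,-0.2],[0,0,-1,0,-0.2],[0,0,-1,0,-0.2],[0,0,0,0.16,-0.2]]]'|grep -E "wid|finger"
python3 -m pendant '[[[0,0,0,0.16,-0.2],[0,0,0,0,-0.2]]]'|grep -E "wid|finger"
python3 -c "
from h import *
go(.6170,-.0138,.065,-70)"
```

```text
gripper_width: 0.0485
finger_force: 30.0
gripper_width: 0.0484
finger_force: 30.0
t 9.78 pos [ 0.5604 -0.2354  0.0622] yaw -69.94 units [ 5.17 -7.55 -0.11] spin 0.001 | q6 0.71 w 0.0484 F [ 1.5  0.  -0.8]
```

```bash
python3 -m pendant '[[[0.6,-0.85,0,0,-0.2],[0.6,-0.85,0,0,-0.2],[0.6,-0.85,0,0,-0.2],[0.6,-0.85,0,0,-0.2],[0.6,-0.85,0,0,-0.2]]]'|grep -E "wid|finger"
python3 -m pendant '[[[0.6,-0.85,0,0,-0.2],[0.6,-0.85,0,0,-0.2],[0.6,-0.85,0,0,-0.2],[0.3,-0.6,0,0,-0.2],[0,0,0,0,-0.2]]]'|grep -E "wid|finger"
python3 - <<'E'
from h import *
go(.6170,-.0138,.024,-70)
im,d=bot.capture("side"); np.save("s3.npy",d)
c=proj("side",[[.6,-.02,.07]])[0].astype(int);print(c)
a=im[c[1]-50:c[1]+50,c[0]-65:c[0]+65];cv2.imwrite("pics/g3.png",cv2.resize(a,None,fx=6,fy=6,interpolation=cv2.INTER_CUBIC))
E
```

```text
gripper_width: 0.0492
finger_force: 30.0
gripper_width: 0.049
finger_force: 30.0
t 11.03 pos [ 0.6166 -0.017   0.0615] yaw -69.84 units [ 0.06 -0.11  1.5 ] spin 0.003 | q6 1.08 w 0.049 F [ 0.3 -0.6 -1.1]
[256 196]
```

View pics/g3.png

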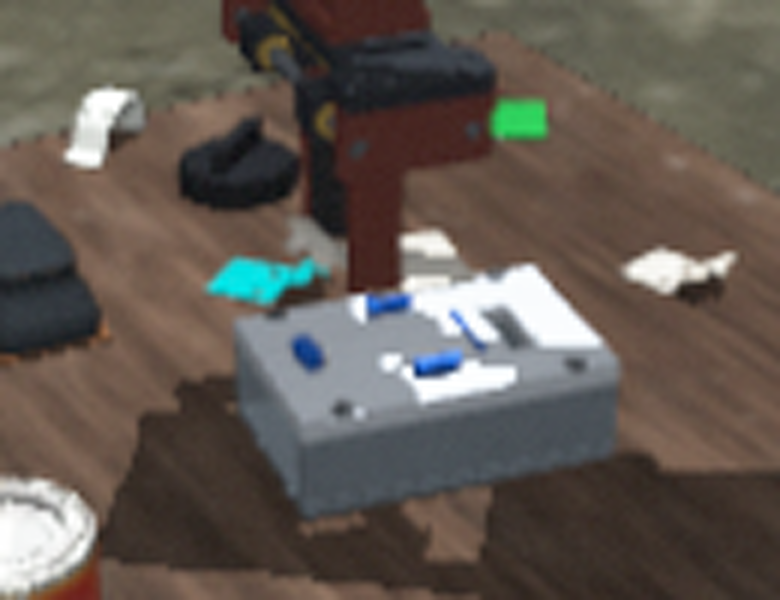

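```bash
python3 - <<'E'
from h import *
d=np.load("s3.npy"); f=lambda P:(np.array(P,float)+.5)/6-.5+[191,146]
print(atd("side",f([(375,250),(375,275),(375,285),(425,262),(440,245),(300,237),(320,235)]),d).round(4))
print(proj("side",[[.606,-.017,.1],[.606,.03,.1]]),f([(375,285)]))
s=bot.get_obs();r=Q.from_quat(s["orientation"]).as_matrix()
uv=np.array([(u,v) for v in range(140,215) for u in range(225,290)]);o,dr=ray("side",uv)
P=o+dr*d[uv[:,1],uv[:,0]][:,None]
L=(P-s["position"])@r
for a,b in((-.08,-.02),(.02,.08)):
  m=(abs(L[:,0])<.03)&(L[:,1]>a)&(L[:,1]<b)&(P[:,2]>.075)&(P[:,2]<.14);print(m.sum(),L[m].min(0).round(4),L[m].max(0).round(4)) if m.any() else print(0)
E
```

```text
[[ 0.6083  0.0154  0.1158]
 [ 0.6084  0.016   0.104 ]
 [ 0.6085  0.0155  0.0988]
 [ 0.5861 -0.0227  0.0901]
 [ 0.5789 -0.0428  0.0883]
 [ 0.6413 -0.0101  0.1094]
 [ 0.6327 -0.0158  0.1074]]
[[253.99109928 186.97629049]
 [254.04691168 195.32036219]] [[253.08333333 193.08333333]]
155 [-0.0286 -0.0414 -0.0783] [ 0.0258 -0.0206 -0.0266]
89 [-0.0038  0.021  -0.0777] [ 0.0264  0.0363 -0.0341]
```

The bracket hangs at z ≈ 0.088 above the jig, as computed (the picture just looks displaced because of the height). Lowering into the nest.

```bash
python3 -m pendant '[[[0.06,-0.11,0.3,0,-0.2],[0,0,0.4,0,-0.2],[0,0,0.3,0,-0.2],[0,0,0,0,-0.2]]]'|grep -E "ft|wid|finger"
python3 -c "
from h import *
go(.6170,-.0138,.024,-70)"
```

```text
ft_force: [0.4, 0.2, -1.1]
gripper_width: 0.0487
finger_force: 30.0
t 11.57 pos [ 0.6164 -0.015   0.0353] yaw -70.04 units [ 0.04 -0.04  0.45] spin -0.001 | q6 1.09 w 0.0487 F [ 0.4  0.2 -1.1]
```

```bash
python3 -m pendant '[[[0.04,-0.04,0.15,0,-0.2],[0,0,0.15,0,-0.2],[0,0,0,0,-0.2]]]'|grep -E "pos|ft|wid|finger"
python3 -m pendant '[[[0,0,0.1,0,-0.2],[0,0,0,0,-0.2]]]'|grep -E "pos|ft|wid|finger"
```

```text
position: [0.6177, -0.0134, 0.0286]
ft_force: [0.8, -0.8, -0.6]
gripper_width: 0.0493
finger_force: 30.0
position: [0.6178, -0.0134, 0.0263]
ft_force: [-0.6, 0.6, -0.8]
gripper_width: 0.0486
finger_force: 30.0
```

```bash
python3 -m pendant '[[[0,0,0.1,0,-0.2],[0,0,0,0,-0.2]]]'|grep -E "pos|ft|wid|finger"
python3 -m pendant '[[[0,0,0.05,0,-0.2],[0,0,0,0,-0.2]]]'|grep -E "pos|ft|wid|finger"
```

```text
position: [0.6182, -0.0135, 0.024]
ft_force: [0.3, -0.1, 0.4]
gripper_width: 0.0492
finger_force: 30.0
position: [0.6187, -0.0133, 0.0234]
ft_force: [-0.1, 1.4, 6.0]
gripper_width: 0.049
finger_force: 30.0
```

```bash
python3 -m pendant '[[[0,0,0,0,0.6],[0,0,0,0,0.6],[0,0,0,0,0.6],[0,0,0,0,0.6],[0,0,-0.4,0,1]]]'|grep -E "pos|ft|wid|finger"
python3 -m pendant '[[[0,0,-1,0,1],[0,0,-1,0,1],[0,0,-1,0,1],[0,0,-1,0,1],[0,0,-0.5,0,1]]]'|grep -E "pos|ft|wid|finger"
python3 -c "
from h import *
go(.510,.2662,.14,86.6)"
```

```text
position: [0.617, -0.0134, 0.0322]
ft_force: [0.2, 0.1, -0.8]
gripper_width: 0.0772
finger_force: 0.0
position: [0.6188, -0.0136, 0.1473]
ft_force: [-0.2, 0.1, 0.2]
gripper_width: 0.0879
finger_force: 0.0
t 13.95 pos [ 0.6188 -0.0136  0.1473] yaw -70.01 units [ -0.27 -12.     0.27] spin -2.733 | q6 1.09 w 0.0879 F [-0.2  0.1  0.2]
```

```bash
for r in 1; do python3 -m pendant '[[[0,-1,0,0,1],[0,-1,0,0,1],[0,-1,0,0,1],[0,-1,0,0,1],[0,-1,0,0,1]]]'; python3 -m pendant '[[[0,-1,0,0,1],[0,-1,0,0,1],[0,-1,0,0,1],[0,-1,0,0,1],[0,-1,0,0,1]]]'; python3 -m pendant '[[[-0.14,-1,0,0,1],[-0.13,-1,0,0,1],[0,0,0,-0.18,1],[0,0,0,-0.18,1],[0,0,0,-0.18,1]]]';python3 -m pendant '[[[0,0,0,-0.18,1],[0,0,0,-0.18,1],[0,0,0,-0.18,1],[0,0,0,-0.18,1],[0,0,0,-0.18,1]]]';python3 -m pendant '[[[0,0,0,-0.18,1],[0,0,0,-0.18,1],[0,0,0,-0.18,1],[0,0,0,-0.18,1],[0,0,0,-0.18,1]]]'; done >/dev/null
python3 - <<'E'
from h import *
go(.510,.2662,.07,86.6)
im,d=bot.capture("top")
a=cv2.resize(im[160:240,230:310],None,fx=7,fy=7,interpolation=cv2.INTER_CUBIC)
cv2.imwrite("pics/c4.png",np.hstack([a]));np.save("t4.npy",d)
E
```

```text
t 17.07 pos [0.5067 0.2668 0.1438] yaw 64.43 units [-0.14  0.04  2.95] spin -0.387 | q6 -0.76 w 0.0882 F [-0.   0.8 -0.5]
```

View pics/c4.png

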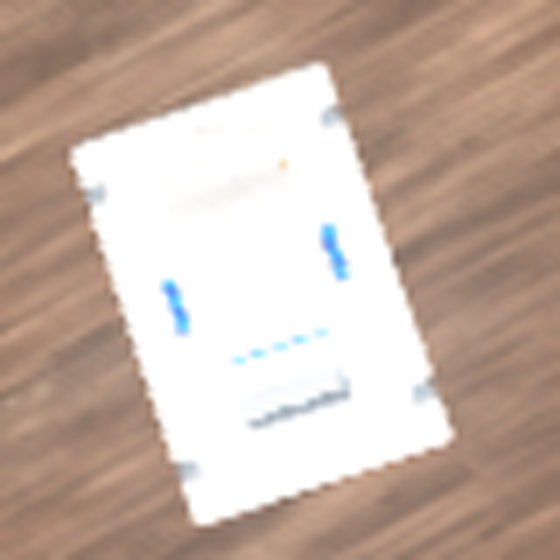

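The bracket lies between the two fences at (175,305) and (335,250), inside the lip at (280,345), and its lip end covers the rear stop. I'll check heights by depth and go on to the key.

```bash
python3 -m pendant '[[[-0.14,0.04,0.3,-0.18,1],[0,0,0.3,-0.18,1],[0,0,0.3,-0.027,1],[0,0,0,0,1]]]' >/dev/null
python3 - <<'E'
from h import *
d=np.load("t4.npy"); J=np.array([.5831,-.0261]);a=np.radians(20);M=np.array([[np.cos(a),-np.sin(a)],[np.sin(a),np.cos(a)]])
uv=np.array([(u,v) for v in range(160,240) for u in range(230,310)]);o,dr=ray("top",uv);P=o+dr*d[uv[:,1],uv[:,0]][:,None]
Lj=np.c_[(P[:,:2]-J)@M,P[:,2]]
for x in range(-56,76,8):
  print(x,[round(1e3*np.median(Lj[(abs(Lj[:,0]-x/1e3)<.004)&(abs(Lj[:,1]-y/1e3)<.004),2]),1) for y in(-40,-20,0,20,40)])
go(.510,.2662,.024,86.6)
im,d=bot.capture("side"); s=bot.get_obs();r=Q.from_quat(s["orientation"]).as_matrix()
c=proj("side",[s["position"]])[0].astype(int)
uv=np.array([(u,v) for v in range(c[1]-90,c[1]+60) for u in range(c[0]-60,c[0]+60)]);o,dr=ray("side",uv);P=o+dr*d[uv[:,1],uv[:,0]][:,None]
L=(P-s["position"])@r
for aa,b in((-.08,-.035),(.035,.08)):
  m=(abs(L[:,0])<.03)&(L[:,1]>aa)&(L[:,1]<b)&(L[:,2]>-.08)&(P[:,2]>.1);q=L[m];print(m.sum(),q.min(0).round(4),q.max(0).round(4),P[m,2].min().round(4))
hsv=cv2.cvtColor(im,cv2.COLOR_BGR2HSV)[uv[:,1],uv[:,0]]
m=((hsv[:,0]<8)|(hsv[:,0]>172))&(hsv[:,1]>200)&(hsv[:,2]>120)&(abs(P[:,0]-.51)<.05)&(abs(P[:,1]-.266)<.03)&(P[:,2]<.085)
k=P[m&(P[:,2]>.06)];print("crest side face",k.min(0).round(4),k.max(0).round(4),np.polyfit(k[:,0],k[:,1],1))
E
```

```text
-56 [np.float64(51.4), np.float64(50.6), np.float64(50.9), np.float64(50.2), np.float64(50.2)]
-48 [np.float64(51.1), np.float64(50.2), np.float64(11.0), np.float64(29.9), np.float64(50.6)]
-40 [np.float64(50.3), np.float64(27.5), np.float64(7.8), np.float64(9.2), np.float64(49.3)]
-32 [np.float64(50.0), np.float64(50.2), np.float64(49.8), np.float64(50.8), np.float64(50.6)]
-24 [np.float64(50.6), np.float64(50.4), np.float64(51.2), np.float64(50.4), np.float64(50.5)]
-16 [np.float64(49.8), np.float64(51.3), np.float64(52.2), np.float64(51.2), np.float64(50.1)]
-8 [np.float64(50.5), np.float64(53.1), np.float64(51.6), np.float64(52.5), np.float64(51.1)]
0 [np.float64(51.0), np.float64(52.0), np.float64(52.2), np.float64(52.9), np.float64(51.0)]
8 [np.float64(50.4), np.float64(52.3), np.float64(52.7), np.float64(52.5), np.float64(50.3)]
16 [np.float64(50.3), np.float64(52.0), np.float64(52.8), np.float64(51.8), np.float64(50.6)]
24 [np.float64(50.7), np.float64(53.1), np.float64(52.1), np.float64(53.8), np.float64(51.2)]
32 [np.float64(51.2), np.float64(54.1), np.float64(53.6), np.float64(54.5), np.float64(50.8)]
40 [np.float64(50.2), np.float64(62.0), np.float64(62.4), np.float64(61.1), np.float64(51.4)]
48 [np.float64(50.7), np.float64(68.6), np.float64(70.1), np.float64(69.0), np.float64(50.3)]
56 [np.float64(52.5), np.float64(71.5), np.float64(74.5), np.float64(71.3), np.float64(51.7)]
64 [np.float64(50.8), np.float64(51.4), np.float64(71.7), np.float64(51.5), np.float64(50.1)]
72 [np.float64(50.0), np.float64(51.0), np.float64(50.8), np.float64(50.2), np.float64(49.6)]
t 17.62 pos [0.5111 0.2656 0.1215] yaw 86.03 units [0.04 0.02 3.9 ] spin -0.01 | q6 -1.14 w 0.0881 F [0.4 0.1 0.2]
7 [-0.0121 -0.0458 -0.0382] [-0.0081 -0.0425 -0.033 ] 0.155
251 [-0.0124  0.0474 -0.08  ] [ 0.0101  0.0585 -0.0334] 0.1554
crest side face [0.4906 0.2658 0.0602] [0.5347 0.2802 0.082 ] [-0.04520486  0.29744332]
```

```bash
python3 -m pendant '[[[0.04,0.03,0.9,-0.01,1],[0,0,0.9,0,1],[0,0,0.9,0,1],[0,0,0.7,0,1],[0,0,0.4,0,1]]]'|grep -E "pos|ft"
python3 -m pendant '[[[0,0,0,0,-0.9],[0,0,0,0,-0.9],[0,0,0,0,-0.9],[0,0,0,0,-0.9],[0,0,0,0,-0.9]]]'|grep -E "pos|ft"
python3 -m pendant '[[[0,0,0,0,-0.9],[0,0,0,0,-0.9],[0,0,0,0,-0.9],[0,0,0,0,-0.9],[0,0,0,0,-0.9]]]'|grep -E "pos|ft|wid|finger"
python3 - <<'E'
from h import *
c=lambda P:(np.array(P,float)+.5)/7-.5+[230,160]
J=atz("top",c([(72,150),(325,63),(455,437),(200,523)]),.05);x=J[0]+J[1]-J[2]-J[3];y=J[0]+J[3]-J[2]-J[1]
print(J.mean(0),np.degrees(np.arctan2(x[1],x[0])),np.degrees(np.arctan2(y[1],y[0]))-90)
go(.51,.2662,.1,86.6)
E
```

```text
position: [0.5114, 0.2663, 0.0269]
ft_force: [-0.5, -0.4, -0.4]
position: [0.5118, 0.2664, 0.0279]
ft_force: [-0.6, 0.9, 0.5]
position: [0.5116, 0.2664, 0.0276]
ft_force: [-0.2, 0.6, 0.5]
gripper_width: 0.0115
finger_force: 30.0
[ 0.58367511 -0.02653861  0.05      ] 20.18201101880836 20.0131245551497
t 19.55 pos [0.5116 0.2664 0.0276] yaw 86.8 units [ 0.07 -0.01 -2.9 ] spin 0.004 | q6 -1.15 w 0.0115 F [-0.2  0.6  0.5]
```

```bash
python3 -m pendant '[[[0,0,-0.3,0,-0.9],[0,0,-0.6,0,-0.9],[0,0,-0.9,0,-0.9],[0,0,-0.9,0,-0.9],[0,0,0,0.167,-0.9]]]'|grep -E "pos|ft|wid|finger"
(python3 -m pendant '[[[0,0,0,0.167,-0.9],[0,0,0,0.167,-0.9],[0,0,0,0.167,-0.9],[0,0,0,0.167,-0.9],[0,0,0,0.167,-0.9]]]';python3 -m pendant '[[[0,0,0,0.16,-0.9],[0,0,0,0,-0.9]]]')|grep -E "ft|wid|finger"
python3 -c "
from h import *
go(.5444,-.0422,.093,20.05)"
```

```text
position: [0.5135, 0.2671, 0.0983]
ft_force: [0.9, 0.9, -0.2]
gripper_width: 0.0118
finger_force: 30.0
ft_force: [0.4, -0.0, -1.9]
gripper_width: 0.0114
finger_force: 30.0
ft_force: [-0.4, 0.7, -1.1]
gripper_width: 0.0118
finger_force: 30.0
t 21.05 pos [0.512  0.2664 0.0961] yaw 20.31 units [-12.03  -3.07   0.12] spin 0.004 | q6 0.01 w 0.0118 F [-0.4  0.7 -1.1]
```

```bash
(python3 -m pendant '[[[-0.8,-0.2,0,0.004,-0.9],[-1,-0.26,0,0,-0.9],[-1,-0.26,0,0,-0.9],[-1,-0.26,0,0,-0.9],[-1,-0.26,0,0,-0.9]]]';python3 -m pendant '[[[-1,-0.26,0,0,-0.9],[-1,-0.26,0,0,-0.9],[-1,-0.26,0,0,-0.9],[-1,-0.26,0,0,-0.9],[-1,-0.26,0,0,-0.9]]]';python3 -m pendant '[[[-1,-0.26,0,0,-0.9],[-0.8,-0.2,0,0,-0.9],[-0.4,-0.1,0,0,-0.9],[0,0,0,0,-0.9]]]')|grep -E "ft|wid|finger"
python3 - <<'E'
from h import *
go(.5444,-.0422,.093,20.05)
im,d=bot.capture("side"); np.save("s5.npy",d);cv2.imwrite("s5.png",im)
c=proj("side",[[.5438,-.0406,.09]])[0].astype(int);print(c)
a=im[c[1]-35:c[1]+30,c[0]-45:c[0]+40];cv2.imwrite("pics/g5.png",cv2.resize(a,None,fx=9,fy=9,interpolation=cv2.INTER_CUBIC))
E
```

```text
ft_force: [1.0, -0.1, -0.7]
gripper_width: 0.0117
finger_force: 30.0
ft_force: [-0.9, -0.3, -0.5]
gripper_width: 0.0117
finger_force: 30.0
ft_force: [-1.3, 0.1, -0.7]
gripper_width: 0.0119
finger_force: 30.0
t 22.8 pos [ 0.5414 -0.0426  0.0952] yaw 19.95 units [-0.02  0.12  0.09] spin -0.002 | q6 -0.55 w 0.0119 F [-1.3  0.1 -0.7]
[276 186]
```

View pics/g5.png

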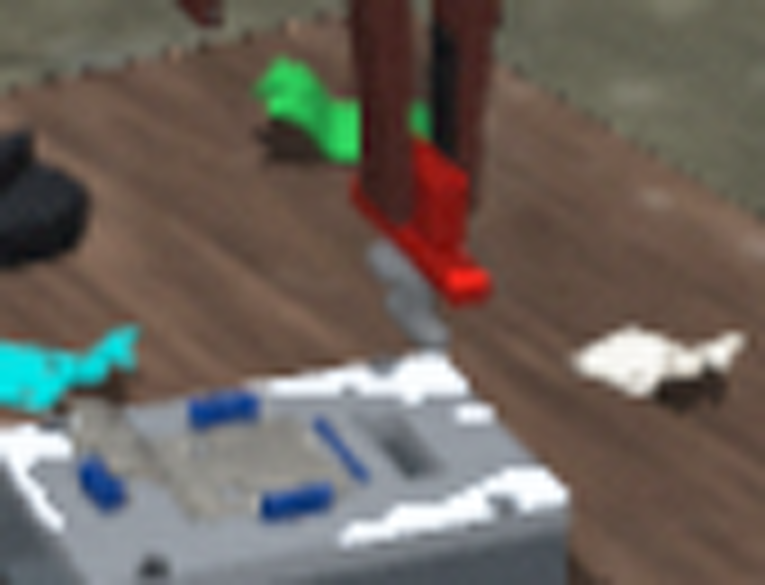

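The key hangs above the slot, wing parallel to it. The pin ends are at about (385,250) and (432,335) and the slot at (370–435, 412–478). Now compare them in numbers.

```bash
python3 - <<'E'
from h import *
f=lambda P:(np.array(P,float)+.5)/9-.5+[231,151]
d=np.load("s5.npy")
print("slot side",atz("side",f([(370,420),(400,410),(438,470),(405,480)]),.05).round(4), atz("side",f([(370,420),(400,410),(438,470),(405,480)]),.05).mean(0))
y=np.array([-np.sin(.35),np.cos(.35),0]);x=np.array([y[1],-y[0],0])
k=np.array([.5414,-.0426,0])+.0017*y*1+np.array([0,0,.1076])
print("key",k)
inv=lambda p:(p+.5-[231,151])*9-.5
# wing near-end face corners, expected crop pixels
W=[k+y*sy*.04+x*sx*.007+[0,0,z] for sy in(1,) for sx in(-1,1) for z in(.005,.015)]
print("wing near end px",inv(proj("side",W)).round(0).tolist())
print("crest top near",inv(proj("side",[k+y*.023+x*sx*.006+[0,0,.039] for sx in(-1,1)])).round(0).tolist())
print("pin",inv(proj("side",[k+y*sy*.018+[0,0,z] for sy in(-1,1) for z in(-.013,-.023)])).round(0).tolist())
E
```

```text
slot side [[ 0.5569 -0.0513  0.05  ]
 [ 0.5473 -0.0577  0.05  ]
 [ 0.5377 -0.0193  0.05  ]
 [ 0.5479 -0.0133  0.05  ]] [ 0.5474449  -0.03541039  0.05      ]
key [ 0.54081707 -0.04100307  0.1076    ]
wing near end px [[504.0, 305.0], [505.0, 274.0], [460.0, 312.0], [461.0, 281.0]]
crest top near [[480.0, 176.0], [443.0, 182.0]]
pin [[403.0, 281.0], [403.0, 311.0], [450.0, 331.0], [450.0, 361.0]]
```

```bash
python3 - <<'E'
from h import *
inv=lambda p:(p+.5-[231,151])*9-.5
y=np.array([-np.sin(.35),np.cos(.35),0]);x=np.array([y[1],-y[0],0])
s=np.array([.5438,-.0406,.05])
print("slot exp",inv(proj("side",[s+x*a+y*b for a,b in((.007,-.021),(-.007,-.021),(-.007,.021),(.007,.021))])).round(0).tolist())
J=np.array([.5834,-.0263,.05])
print("jig exp corners",inv(proj("side",[J+x*a+y*b for a,b in((-.075,-.05),(-.075,.05))])).round(0).tolist())
im=cv2.imread("s5.png");a=im[180:210,265:290];g=cv2.resize(a,None,fx=20,fy=20,interpolation=cv2.INTER_CUBIC)
cv2.imwrite("pics/g6.png",cv2.convertScaleAbs(cv2.resize(im[165:210,262:290],None,fx=13,fy=13,interpolation=cv2.INTER_CUBIC),alpha=1.3,beta=20))
E
```

```text
slot exp [[367.0, 410.0], [408.0, 402.0], [462.0, 463.0], [420.0, 471.0]]
jig exp corners [[447.0, 349.0], [581.0, 492.0]]
```

View pics/g6.png

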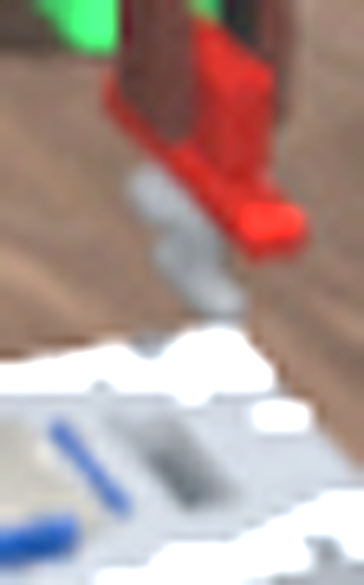

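```bash
python3 - <<'E'
from h import *
im=cv2.imread("s5.png");d=np.load("s5.npy")
uv=np.array([(u,v) for v in range(160,192) for u in range(262,290)]);o,dr=ray("side",uv);P=o+dr*d[uv[:,1],uv[:,0]][:,None]
h=cv2.cvtColor(im,cv2.COLOR_BGR2HSV)[uv[:,1],uv[:,0]].astype(int)
m=((h[:,0]<6)|(h[:,0]>174))&(h[:,1]>200)&(h[:,2]>100)
a=np.radians(20);y=np.array([-np.sin(a),np.cos(a),0]);x=np.array([y[1],-y[0],0])
s=np.array([.5438,-.0406,.05])
q=np.c_[(P-s)@x,(P-s)@y,P[:,2]]*1e3
k=q[m];k=k[abs(k[:,1])<60]
print("red n",len(k));
for lo in range(-50,50,10):
  b=k[(k[:,1]>=lo)&(k[:,1]<lo+10)]
  if len(b):print(lo,len(b),b.min(0).round(1),b.max(0).round(1))
w=k[k[:,2]<122];print("wing pix",np.median(w,axis=0),w[:,1].min(),w[:,1].max(),"fit x vs y",np.polyfit(w[:,1],w[:,0],1))
g=(~m)&(h[:,1]<60)&(q[:,2]>75)&(abs(q[:,1])<40)
print("grey",g.sum(),np.percentile(q[g],[0,10,50,90,100],axis=0).round(1).tolist())
E
```

```text
red n 86
-10 3 [ 1.000e-01 -8.300e+00  1.178e+02] [  5.5  -1.2 146.4]
0 8 [ -2.3   1.1 119.9] [  6.9   9.1 147.6]
10 25 [ -5.1  10.2 118. ] [  6.3  19.9 148.2]
20 33 [ -4.8  20.2 115.7] [  7.2  29.8 147.2]
30 14 [ -4.6  30.3 116.2] [  6.2  39.3 124.5]
40 3 [ -1.4  40.2 116.4] [  6.   42.7 122.3]
wing pix [  5.45021291  27.30367663 119.20565114] -8.262574962466113 40.17429027398575 fit x vs y [-0.10967824  6.56831047]
grey 67 [[-7.9, -10.8, 88.2], [-7.1, -6.5, 90.3], [2.8, 2.7, 109.8], [11.6, 14.1, 156.3], [15.1, 19.6, 167.7]]
```

```bash
python3 -m pendant '[[[0.03,0.11,0.3,0,-0.9],[0,0,0.6,0,-0.9],[0,0,0.4,0,-0.9],[0,0,0,0,-0.9]]]'|grep -E "pos|ft"
python3 -m pendant '[[[0,0,0.15,0,-0.9],[0,0,0,0,-0.9]]]'|grep -E "pos|ft"
python3 -c "
from h import *
go(.5444,-.0422,.0376,20.05)"
```

```text
position: [0.5426, -0.0399, 0.0612]
ft_force: [-0.5, -1.1, -1.0]
position: [0.5438, -0.0404, 0.0589]
ft_force: [-1.2, -0.1, -1.6]
t 23.6 pos [ 0.5438 -0.0404  0.0589] yaw 19.99 units [-0.07 -0.    0.85] spin -0.001 | q6 -0.55 w 0.012 F [-1.2 -0.1 -1.6]
```

```bash
python3 -m pendant '[[[-0.03,0,0.12,0,-0.9],[0,0,0,0,-0.9]]]'|grep -E "pos|ft"
python3 -m pendant '[[[0,0,0.12,0,-0.9],[0,0,0,0,-0.9]]]'|grep -E "pos|ft"
```

```text
position: [0.544, -0.0412, 0.0559]
ft_force: [0.1, -0.1, -0.8]
position: [0.5439, -0.0411, 0.0527]
ft_force: [0.2, 0.0, -0.8]
```

Pin is entering with no contact force. Continuing down.

```bash
python3 -m pendant '[[[0,0,0.2,0,-0.9],[0,0,0.15,0,-0.9],[0,0,0,0,-0.9]]]'|grep -E "pos|ft"
python3 -m pendant '[[[0,0,0.12,0,-0.9],[0,0,0,0,-0.9]]]'|grep -E "pos|ft"
```

```text
position: [0.5438, -0.041, 0.0437]
ft_force: [0.0, 0.0, -2.2]
position: [0.5439, -0.0411, 0.0409]
ft_force: [0.7, 0.1, -1.1]
```

```bash
python3 -m pendant '[[[0,0,0.08,0,-0.9],[0,0,0,0,-0.9]]]'|grep -E "pos|ft"
```

```text
position: [0.544, -0.0411, 0.039]
ft_force: [0.0, 0.5, -1.4]
```

```bash
python3 -m pendant '[[[0,0,0.06,0,-0.9],[0,0,0,0,-0.9]]]'|grep -E "pos|ft"
python3 -m pendant '[[[0,0,0.04,0,-0.9],[0,0,0,0,-0.9]]]'|grep -E "pos|ft"
```

```text
position: [0.5441, -0.0411, 0.0377]
ft_force: [0.8, -0.1, -1.2]
position: [0.5442, -0.0411, 0.0375]
ft_force: [-2.0, 0.7, 7.9]
```

```bash
python3 -m pendant '[[[0,-0.03,-0.02,0.17,-0.9],[0,0,0,0.17,-0.9],[0,0,0,0.17,-0.9],[0,0,0,0.17,-0.9],[-0.03,0,0,0.17,-0.9]]]'|grep -E "pos|ft|wid"
python3 -c "
from h import *
print(bot.get_obs()['wrist_torque'])
go(.5422,-.0412,.0377,-70)"
```

```text
position: [0.5437, -0.0426, 0.0376]
ft_force: [-0.3, -1.1, 1.7]
gripper_width: 0.0114
[-0.27752443  0.04197228 -0.02408078]
t 26.1 pos [ 0.5437 -0.0426  0.0376] yaw -29.01 units [ 0.02 -0.08 -0.  ] spin 0.715 | q6 0.3 w 0.0114 F [-0.3 -1.1  1.7]
```

```bash
python3 -m pendant '[[[0,-0.03,0,0.17,-0.9],[0,0,0,0.17,-0.9],[0,0,0,0.17,-0.9],[0,0,0,0.17,-0.9],[0,0,0,0.035,-0.9]]]'|grep -E "pos|ft|wid"
python3 -m pendant '[[[0,0,0,0,-0.9]]]'|grep -E "pos|ft|wid"
python3 -c "
from h import *
print(bot.get_obs()['wrist_torque'])
go(.5422,-.0412,.0377,-70)"
```

```text
position: [0.5434, -0.0422, 0.0376]
ft_force: [1.6, -2.1, 0.4]
gripper_width: 0.0119
position: [0.5434, -0.0422, 0.0376]
ft_force: [0.9, -2.7, 2.2]
gripper_width: 0.0119
[-0.44545221 -0.04242298 -0.00887427]
t 26.85 pos [ 0.5434 -0.0422  0.0376] yaw -69.52 units [-0.03 -0.05 -0.  ] spin 0.008 | q6 1.01 w 0.0119 F [ 0.9 -2.7  2.2]
```

Turned freely. I'll probe gently across the slot's width to centre it.

```bash
python3 -m pendant '[[[-0.03,-0.05,0,0.008,-0.9],[0,0,0,0,-0.9]]]'|grep -E "pos|ft"
python3 -m pendant '[[[0.05,0,0,0,-0.9],[0,0,0,0,-0.9]]]'|grep -E "pos|ft"
python3 -m pendant '[[[0.04,0,0,0,-0.9],[0,0,0,0,-0.9]]]'|grep -E "pos|ft"
```

```text
position: [0.5428, -0.0411, 0.0376]
ft_force: [3.8, -1.9, 1.8]
position: [0.5428, -0.0409, 0.0375]
ft_force: [2.0, -3.7, 4.8]
position: [0.5429, -0.0408, 0.0375]
ft_force: [-0.9, -5.7, 7.0]
```

```bash
python3 -m pendant '[[[0,0,-0.06,0,-0.9],[0,0,0,0,-0.9]]]'|grep -E "pos|ft"
python3 -m pendant '[[[0.04,0,0,0,-0.9],[0,0,0,0,-0.9]]]'|grep -E "pos|ft"
python3 -m pendant '[[[-0.1,0,0,0,-0.9],[0,0,0,0,-0.9]]]'|grep -E "pos|ft"
python3 -m pendant '[[[-0.08,0,0,0,-0.9],[0,0,0,0,-0.9]]]'|grep -E "pos|ft"
```

```text
position: [0.5423, -0.0393, 0.0382]
ft_force: [0.4, -0.2, -0.3]
position: [0.5435, -0.0393, 0.0382]
ft_force: [0.3, 1.0, -1.2]
position: [0.5425, -0.0403, 0.0387]
ft_force: [1.9, 1.6, -2.4]
position: [0.5423, -0.0406, 0.0389]
ft_force: [6.5, 4.9, -5.7]
```

```bash
for i in 1; do python3 -m pendant '[[[0.12,0,0,0,-0.9],[0,0,0,0,-0.9]]]'|grep -E "pos|ft"; python3 -m pendant '[[[0.06,0,0,0,-0.9],[0,0,0,0,-0.9]]]'|grep -E "pos|ft"; python3 -m pendant '[[[0.06,0,0,0,-0.9],[0,0,0,0,-0.9]]]'|grep -E "pos|ft"; python3 -m pendant '[[[0.06,0,0,0,-0.9],[0,0,0,0,-0.9]]]'|grep -E "pos|ft";  done
```

```text
position: [0.5426, -0.0404, 0.0386]
ft_force: [-0.1, 0.0, -1.7]
position: [0.5441, -0.0398, 0.0386]
ft_force: [0.6, 0.2, -1.8]
position: [0.5459, -0.0392, 0.0387]
ft_force: [-0.3, -1.2, -1.2]
position: [0.5466, -0.0388, 0.0385]
ft_force: [-2.9, -0.7, -0.5]
```

```bash
python3 -m pendant '[[[-0.12,0.03,0,0,-0.9],[0,0,0,0,-0.9]]]'|grep -E "pos|ft"
python3 -c "
from h import *
s=bot.get_obs()['position'];p=s[0]*.94+s[1]*.342;q=-.342*s[0]+.94*s[1];print(p,q,(.4983-p)/.025,(q+.2241)/.025)
go(0.5,0,0,-69.95)"
```

```text
position: [0.5447, -0.0404, 0.0387]
ft_force: [-0.3, -0.0, -1.3]
0.49816183555026927 -0.2242826331158584 0.005526577989229953 -0.0073053246343357525
t 29.85 pos [ 0.5447 -0.0404  0.0387] yaw -70.15 units [-1.13 -2.13  1.55] spin -0.003 | q6 1.02 w 0.0119 F [-0.3 -0.  -1.3]
```

Centred. I'll lower it onto the deck, release and rise.

```bash
python3 -m pendant '[[[0,0,0.04,-0.003,-0.9],[0,0,0.02,0,-0.9],[0,0,0,0,-0.9]]]'|grep -E "pos|ft"
python3 -m pendant '[[[0,0,0,0,-0.5],[0,0,0,0,0],[0,0,0,0,0],[0,0,0,0,0],[0,0,-0.2,0,0]]]'|grep -E "pos|ft|wid"
python3 -m pendant '[[[0,0,-0.8,0,0],[0,0,-1,0,0],[0,0,-1,0,0],[0,0,-1,0,0],[0,0,-1,0,0]]]'|grep -E "pos|ft|wid"
python3 -m pendant '[[[-1,0,-1,0,0],[-1,0,-1,0,0],[-1,0,0,0,0],[-1,1,0,0,0],[-1,1,0,0,0]]]'|grep -E "pos|ft|wid"
python3 -m pendant '[[[-0.6,1,0,0,0],[0,1,0,0,0],[0,1,0,0,0],[0,1,0,0,0],[0,1,0,0,0]]]'|grep -E "pos|ft|wid"
python3 -m pendant '[[[0,1,0,0,0],[0,1,0,0,0],[0,1,0,0,0],[0,1,0,0,0],[0,0,0,0,0]]]'|grep -E "pos|ft|wid"
python3 - <<'E'
from h import *
im,d=bot.capture("top");np.save("t7.npy",d);cv2.imwrite("t7.png",im)
a=cv2.resize(im[165:245,235:305],None,fx=7,fy=7,interpolation=cv2.INTER_CUBIC)
im,d=bot.capture("side");cv2.imwrite("s7.png",im);np.save("s7.npy",d)
b=cv2.resize(im[160:250,220:310],None,fx=3.3,fy=3.3,interpolation=cv2.INTER_CUBIC)
o=np.zeros((560,800,3),np.uint8);o[:,:490]=a;o[:297,495:792]=b[:297,:297];cv2.imwrite("pics/g7.png",o)
E
```

```text
position: [0.545, -0.0404, 0.0376]
ft_force: [-1.1, 0.2, 5.1]
position: [0.5442, -0.0403, 0.042]
ft_force: [0.0, 0.1, 1.1]
gripper_width: 0.0438
position: [0.5446, -0.0404, 0.1634]
ft_force: [0.1, 0.2, -0.1]
gripper_width: 0.044
position: [0.4438, -0.1307, 0.2128]
ft_force: [0.1, -0.2, 0.3]
gripper_width: 0.0437
position: [0.4741, -0.2542, 0.212]
ft_force: [0.9, 0.5, -0.7]
gripper_width: 0.0438
position: [0.5082, -0.3488, 0.2116]
ft_force: [0.1, 0.6, 0.6]
gripper_width: 0.0434
```

View pics/g7.png

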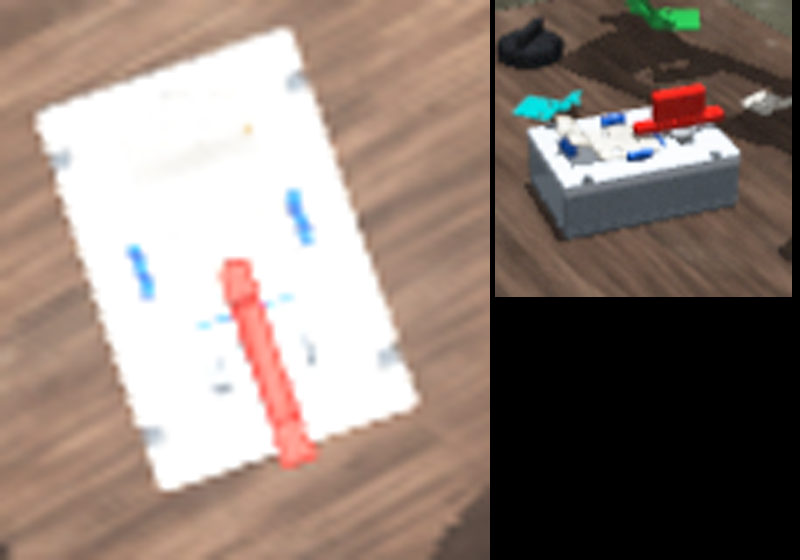

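The wing lies along the jig's x from (236,262) over the leaf to (298,463); the slot ends show on both sides at (218,385) and (311,350). Quick numeric check.

```bash
python3 - <<'E'
from h import *
c=lambda P:(np.array(P,float)+.5)/7-.5+[235,165]
J=atz("top",c([(37,115),(292,30),(420,403),(163,490)]),.05);x=J[0]+J[1]-J[2]-J[3]
a=np.radians(20.05);X=np.array([np.cos(a),np.sin(a)]);Y=np.array([-X[1],X[0]]);j=J.mean(0)[:2]
print(J.mean(0),np.degrees(np.arctan2(x[1],x[0])))
f=lambda P:np.c_[(P[:,:2]-j)@X,(P[:,:2]-j)@Y].round(4)
W=atz("top",c([(236,261),(298,464)]),.065);print("wing ends jig",f(W),f(W).mean(0))
im=cv2.imread("t7.png");h=cv2.cvtColor(im,cv2.COLOR_BGR2HSV).astype(int)
m=(((h[...,0]<10)|(h[...,0]>170))&(h[...,1]>80)&(h[...,2]>150)).astype(np.uint8);m[:165]=0;m[245:]=0;m[:,:235]=0;m[:,305:]=0
uv=np.argwhere(m)[:,::-1].astype(float);d=np.load("t7.npy");P=atd("top",uv,d)
for lo,hi in((.06,.07),(.083,.095)):
  s=(P[:,2]>lo)&(P[:,2]<hi);q=f(P[s]);ctr=(q.min(0)+q.max(0))/2;print(s.sum(),np.median(P[s,2]),q.min(0),q.max(0),"c",ctr,"slope deg",np.degrees(np.polyfit(q[:,0],q[:,1],1)[0]))
print("slot ends",f(atz("top",c([(218,385),(311,350)]),.05)))
go(.5,0,.2,0)
E
```

```text
[ 0.58320165 -0.02654987  0.05      ] 19.88571813854613
wing ends jig [[-0.0026 -0.0022]
 [-0.0815  0.0005]] [-0.04205 -0.00085]
59 0.06485186583068336 [-0.081  -0.0062] [-0.0018  0.0074] c [-0.0414  0.0006] slope deg -1.164290923344616
75 0.08873961219891302 [-0.0627 -0.0052] [-0.0191  0.0059] c [-0.0409   0.00035] slope deg 0.5728150582240278
slot ends [[-0.044   0.019 ]
 [-0.0429 -0.0185]]
t 33.45 pos [ 0.5072 -0.3466  0.2116] yaw -69.97 units [  4.48 -13.12   0.48] spin -1.221 | q6 0.51 w 0.0441 F [-0.8  0.7 -1. ]
```

The key's centre is at jig (-42, 0) mm, square to within about 1°, with its wing top at 65 mm, so it is seated. Handing in.

```bash
python3 -c "
from cell import bot
print(bot.close_job())"
```

```text
the job is handed in; nothing more can be done
None
```

The job is handed in, result not reported: the bracket lies flat in the nest, and the key stands centred and square in the slot, turned a quarter so its wing is over the bracket's flat end, at about 33 s of the 72 s allowed.

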